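Run the last walnuts out of the dispenser into the pan

TASK

Push the steel food pan along the counter, without lifting it, in under the spout of the nut dispenser until it meets the dispenser's steel foot. Then press the dispenser's black lever paddle right down and keep it down until all six walnuts have run out into the pan, and let the lever come back up so that the gate is shut. Do not touch the walnuts, and leave the mug, the jar and the spoon where they are.

Things in the scene. Friction and masses are not known exactly. Their poses are not given: they have to be found in the camera images.
- dispenser: Countertop nut dispenser, fixed: clear hopper (x 115 to 270 mm, 350 mm high) on a steel foot (x 80 to 270 mm). Origin: on the counter below the spout's middle; x points from the spout back to the hopper, y across, z up. Clear spout cheeks span x -36 to 115, y -49 to 49, z 85 to 220 mm; the hood across their front is 150 mm high. In front of the foot nothing of it is lower than 85 mm.
- spout (a point): Middle of the spout opening (60 mm along the dispenser's x, 90 mm along its y), 85 mm above the counter, over the dispenser's origin. Walnuts drop straight down from it.
- foot (a point): Middle of the lower edge of the steel foot's flat upright front face, at dispenser x = 80 mm, on the counter. The face is 110 mm wide (y) and 100 mm high; a pan pushed in under the spout stops against it.
- paddle (a point): Middle of the top of the black lever paddle (46 mm across, 32 mm deep, 6 mm thick) on a stem in front of the spout. Lever up: dispenser x -73 mm, 226 mm above the counter, outer edge the higher by 20 degrees. It swings down on a 90 mm radius: level and 79 mm out half-way; fully pressed 65 mm lower (161 mm high), x -73 mm, outer edge the lower by 23 degrees.
- lever (a joint): Angle (rad) of the rocking lever about its pin (along dispenser y at x 11 mm, 193 mm high). 0: paddle up, curved steel gate behind the pin shut. 0.75: paddle down on its stop, gate 40 mm clear of the chute; walnuts pass from about 0.6 on. A spring brings it back up when let go: at the paddle's middle about 3 N to start, 5 to 6 N to hold it down.
- pan: Open stainless food pan, loose on the counter, 265 mm (its x) by 162 mm (its y) by 65 mm high, 3 mm walls and floor, about 0.7 kg. Origin: centre of its underside. It stands in front of the dispenser, +x end towards the spout, up to 40 mm to one side and turned up to 0.2 rad. Pushed squarely against the foot its centre is at x -52 mm, y 0 in the dispenser's frame.
- walnut1: One of six walnuts, a ball 28 mm in diameter, 13 g; origin at its centre. At the start it lies in the hopper's chute behind the gate; when the gate is raised it rolls out by itself within about 2 s.
- walnut2: One of six walnuts, a ball 28 mm in diameter, 13 g; origin at its centre. At the start it lies in the hopper's chute behind the gate; when the gate is raised it rolls out by itself within about 2 s.
- walnut3: One of six walnuts, a ball 28 mm in diameter, 13 g; origin at its centre. At the start it lies in the hopper's chute behind the gate; when the gate is raised it rolls out by itself within about 2 s.
- walnut4: One of six walnuts, a ball 28 mm in diameter, 13 g; origin at its centre. At the start it lies in the hopper's chute behind the gate; when the gate is raised it rolls out by itself within about 2 s.
- walnut5: One of six walnuts, a ball 28 mm in diameter, 13 g; origin at its centre. At the start it lies in the hopper's chute behind the gate; when the gate is raised it rolls out by itself within about 2 s.
- walnut6: One of six walnuts, a ball 28 mm in diameter, 13 g; origin at its centre. At the start it lies in the hopper's chute behind the gate; when the gate is raised it rolls out by itself within about 2 s.
- mug: White mug, 80 mm in diameter, 92 mm high, on the counter beside the work; bystander. Origin: centre of its underside.
- jar: Amber glass jar with a steel lid, 72 mm in diameter, 95 mm high; bystander. Origin: centre of its underside.
- spoon: Steel spoon, 200 mm long, lying on the counter; bystander. Origin under its middle; its x axis lies along it.

How it is judged:
By the outcome, as a careful person would: the job done as asked, in the order asked, and still so for the second after the job is handed in, with the robot touching nothing.
It also fails if it takes over 48 s, if anything falls off the work surface, if the arm or the gripper's body presses on something with over 40 N, if the wrist force passes 120 N, or if a joint passes its speed limit or range.

ROBOT

A 6-joint arm with a two-finger parallel gripper is mounted at the origin on the work surface. World frame = base frame: x ahead of the robot, y to its left, z up, the work surface at z = 0. Lengths are in m, angles in rad, forces in N, time in s.
With the tool pointing down it reaches from about 0.375 to 0.9 m from the base axis. Payload 3.1 kg.
Tool frame: the origin (TCP) lies on the centre line of the jaws, within the pads' length; the fingertips stand 8 mm ahead of it and the grasp point (between the pads) lies 11 mm behind it; z points along the fingers, y is the line along which they close (so a half turn about z gives the same grasp; the last joint's range is limited). The gripper opens to 85 mm and grips with 20 to 120 N. Pads are 22 mm wide; open, the fingers measure 114 mm over their backs; the gripper's body (76 mm by 85 mm) begins 54 mm behind the grasp point. The pads swing forward as they close: fully open they stand 13 mm farther back than shut.
Start: joints at [0.995, 0.527, 1.433, -0, 1.181, -0.178], TCP at [0.242, 0.576, 0.239] pointing down, gripper open.
Joint ranges: [-3.08, 3.08], [-0.75, 2.2], [0.22, 2.44], [-1.43, 4.57], [0, 2.65], [-2.85, 2.85]. Speed limits (rad/s): [2.79, 2.79, 3.14, 3.14, 3.14, 3.14].

INTERFACE

Orientations are given as a unit quaternion [x, y, z, w].
In Python, from station import * gives the robot as it stands.
- The arm moves only by the tool play_rows, never from a script. Its argument "rows" is a list of rows, each a list of 3 entries, a list of its own where there are three numbers: the turn, a rotation vector about the tool's x, y, z in degrees, then the shift along the tool's x, y, z in mm, then the closure, from 0 (fully open) to 1 (shut). In form: [[[ax, ay, az], [dx, dy, dz], jaw], ...]. A call has 1 to 12 rows; each row shifts and turns the commanded pose from where the row before left it, along the tool's axes as they then stand; what a row does not reach is not made up. A row lasts 1/12 s, in which the tool goes at most 41.7 mm and 7.16 degrees, less where a joint would pass 70% of its speed; a pose out of reach is approached as far as the arm can. A call with a gripper value outside its range is refused whole. The fingers move at their own pace and stop on an object; "grip_force" is the grip in N (left out, the last holds). Time passes only in rows, so rows that do not move let the fingers close. It gives the time, the measured TCP pose, the force, the opening and the grip force at its end, in the units of the state.
- sense(): the state, without advancing time (a new reading comes with each control period).
- snapshot(name): name is "side" or "top"; returns (picture, depth): 400x640x3 uint8, red, green, blue; 400x640 float32, m along the optical axis (not along the pixel's ray), 0 where there is no reading.
- get_calibration(name): a dict with "vfov" (degrees; the focal length in pixels is half the picture's height over the tangent of half this angle, whatever the lens; pixels are square), "cx", "cy" (the principal point, pixels), "k1" (the pictures are not rectified: a ray, as slopes to the right and down, at radius r is drawn at 1 + k1 r^2 times it, then the intrinsics apply), "xyz" and "attitude" of the camera in the world. Camera axes: x right, y down, z forward; pixel columns grow to the right and rows downward; lengths in m; the calibration is good to about 2 mm. A picture is of the moment at which its call begins. get_calibration takes no time and is no camera call.
- sign_off(): hands the job in; it is judged then, once.
The state is a dict: "t": time; "q": joint angles; "qd": joint speeds; "tau": joint torques, N m; "tcp_pos": TCP position; "tool_rot": TCP orientation; "force": force on the tool from outside, world axes, zero at the start; "ft_torque": the same for the moment, N m; "finger_gap": opening from 0.0 (shut) to 1.0 (fully open); "gripper_force": force on a finger pad.
Only numpy, scipy, OpenCV 4.12 (cv2) and the standard library are available. Lean on these libraries where they do the work, as an engineer would, in place of code of your own. Each camera call takes 0.05 s, during which the arm holds its last target. There are 200 camera calls.

## Working session

There is one attempt and no reset: what is moved stays moved. The work goes in short steps, Python scripts to look and compute and a tool call to move; the robot and the scene stay as the last step left them, time stands still between calls to the robot, and variables do not carry over. Pictures are saved under pics/ and viewed, at most 10 in all, crops included, and the job is handed in when it is done.

Besides the shell and the picture viewer there is one more tool, called after "Emit:" as name(argument=value, ...) on one line, values as JSON. play_rows: Moves the arm, as the interface text tells. Its arguments: {"type":"object","properties":{"rows":{"type":"array","items":{"type":"array"}},"grip_force":{"type":"number"}},"required":["rows"]}

```bash
mkdir -p pics
cat > h.py <<'E'
from station import *
import numpy as np, cv2
from scipy.spatial.transform import Rotation as R
def look(n,name):
    p,d=snapshot(n); cv2.imwrite(f'pics/{name}.png',p[:,:,::-1]); np.save(f'pics/{name}.npy',d); return p,d
def ray(n,u,v):
    c=get_calibration(n); f=200/np.tan(np.radians(c['vfov'])/2)
    K=np.array([[f,0,c['cx']],[0,f,c['cy']],[0,0,1.]])
    s=cv2.undistortPoints(np.array([[[u,v]]],float),K,np.array([c['k1'],0,0,0,0.]))[0,0]
    a=np.array(c['attitude']); M=R.from_quat(a).as_matrix() if a.size==4 else a.reshape(3,3)
    return np.array(c['xyz']),M@np.array([s[0],s[1],1])
def at_z(n,u,v,z):
    o,d=ray(n,u,v); return o+d*(z-o[2])/d[2]
def at_d(n,u,v,dep):
    o,d=ray(n,u,v); return o+d*dep
E
python3 - <<'E'
from h import *
for n in('side','top'):
    look(n,n+'0'); print(get_calibration(n))
print(sense())
E
```

```text
{'vfov': 43.25366470053418, 'cx': 324.9606734496167, 'cy': 193.21828637451395, 'k1': -0.12067270421725422, 'xyz': array([ 1.26532137, -0.35506029,  1.04197213]), 'attitude': array([ 0.82284905,  0.43359024, -0.16958889, -0.32581983])}
{'vfov': 57.511275241735525, 'cx': 313.83584612865377, 'cy': 196.08679006566297, 'k1': -0.027215360381143573, 'xyz': array([0.46427073, 0.12031479, 0.86787743]), 'attitude': array([-0.69628357,  0.71205147, -0.05946473,  0.06808691])}
{'t': 0.1, 'q': array([ 9.94470534e-01,  5.28383462e-01,  1.43378218e+00,  9.70433335e-06,
        1.18144159e+00, -1.78516705e-01]), 'qd': array([ 0.00070242, -0.00215952, -0.00439053, -0.00245528,  0.0031851 ,
       -0.00068014]), 'tau': array([-9.48575507e-04, -4.43305457e+01, -1.78585070e+01, -3.12117272e-04,
        3.88568529e-03,  2.03065063e-06]), 'tcp_pos': array([0.24174851, 0.57565534, 0.23842263]), 'tool_rot': array([ 1.97597302e-01,  9.80282761e-01, -9.34738581e-04, -3.75381219e-04]), 'force': array([ 0.53341598, -0.60252304,  0.11920728]), 'ft_torque': array([ 0.03362788,  0.02773979, -0.00629423]), 'gripper_force': 0.0, 'finger_gap': 1.0003006593302513}
```

View pics/side0.png

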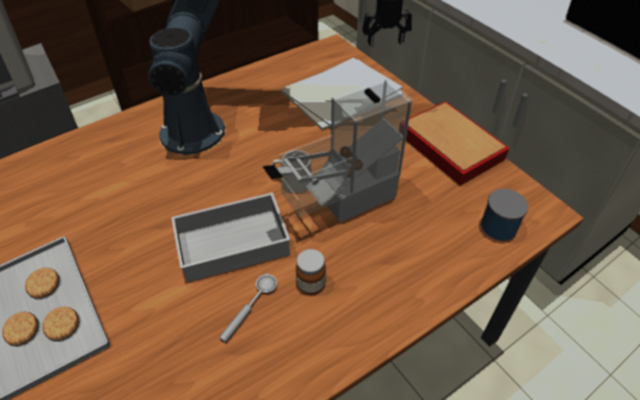

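View pics/top0.png

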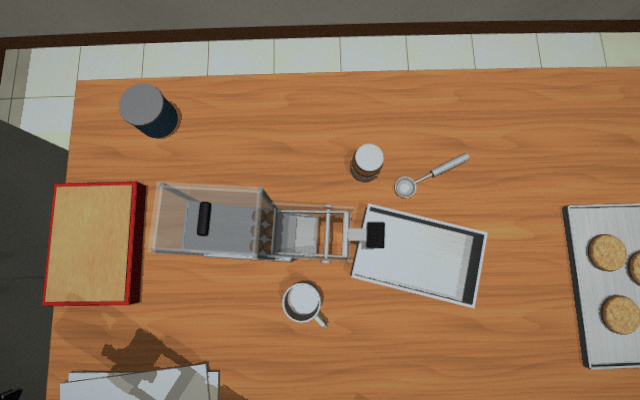

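The top view shows the dispenser at about (150–350, 185–260), the paddle at (375, 235) and the pan with corners near (370,205), (487,233), (475,306) and (352,277). The mug is at (303,302), the jar at (368,160) and the spoon at (430,175). I'll enlarge both views.

Run:
```python
from h import *
a=cv2.imread('pics/top0.png')[170:320,240:500]; cv2.imwrite('pics/t1.png',cv2.resize(a,None,fx=3,fy=3,interpolation=2))
a=cv2.imread('pics/side0.png')[75:285,165:425]; cv2.imwrite('pics/s1.png',cv2.resize(a,None,fx=2.8,fy=2.8,interpolation=2))
```

```text
(no output)
```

View pics/t1.png

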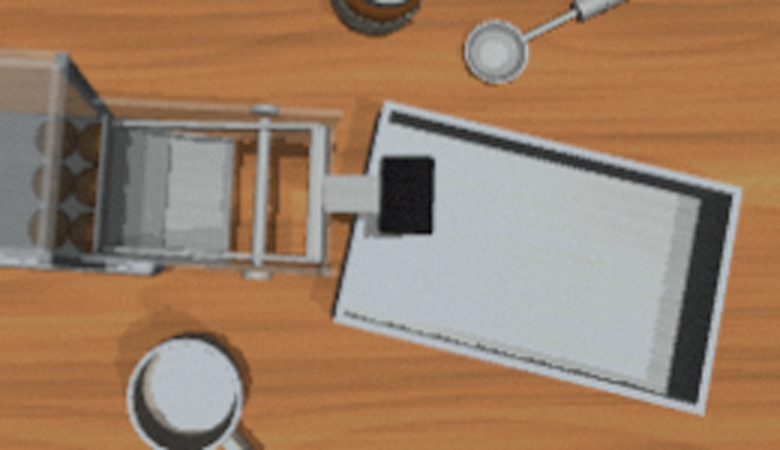

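View pics/s1.png

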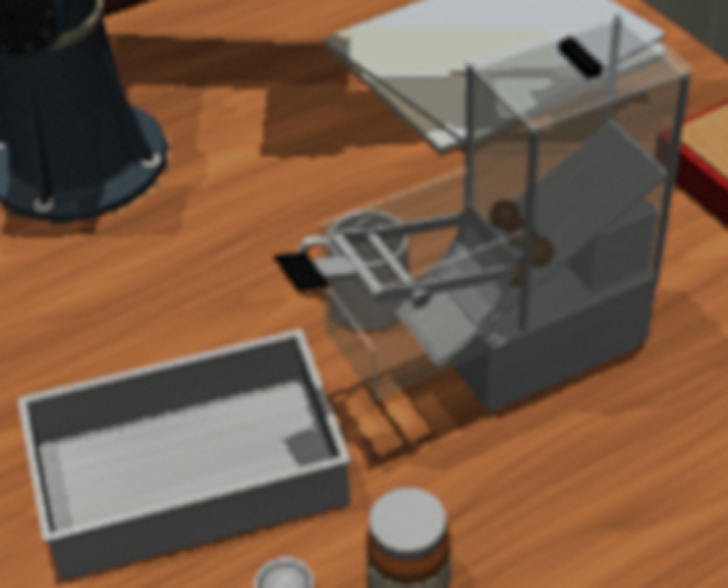

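The crops show the pan's rim corners, the paddle (crop pixels 407,195 in the top view and 302,272 in the side view), the pin ends at (264,108) and (257,274) in the top view, and the foot's lower corner at (492,412) in the side view.

Run:
```python
from h import *
np.set_printoptions(precision=4,suppress=True)
T=lambda p:(p[0]/3+240,p[1]/3+170); S=lambda p:(p[0]/2.8+165,p[1]/2.8+75)
def tri(pt,ps):
    o1,d1=ray('top',*T(pt));o2,d2=ray('side',*S(ps)); A=np.c_[d1,-d2]; s=np.linalg.lstsq(A,o2-o1,rcond=None)[0]
    a=o1+d1*s[0];b=o2+d2*s[1]; return (a+b)/2,np.linalg.norm(a-b)
print('paddle',tri((407,195),(302,272)), at_z('top',*T((407,195)),.226))
rt=[(386,101),(741,188),(703,413),(334,320)]; rs=[(348,460),(46,538),(20,400),(298,332)]
for a,b in zip(rt,rs): print('rim',tri(a,b), at_z('top',*T(a),.065))
P=np.array([at_z('top',*T(a),.065) for a in rt]); c=P.mean(0); ax=(P[0]+P[3]-P[1]-P[2])[:2]; print('pan',c,np.degrees(np.arctan2(ax[1],ax[0])),np.linalg.norm(ax)/2)
p1,p2=[at_z('top',*T(a),.193) for a in((264,108),(257,274))]; print('pins',p1,p2,'far pin tri',tri((264,108),(420,297)))
print('foot',at_z('side',*S((492,412)),0),'foot back',at_z('side',*S((640,348)),0))
print('hopper top', [at_z('top',u,v,.35) for u,v in((163,184),(152,250),(264,188),(270,256))])
print('mug',at_z('top',303,300,.092),'jar',at_z('top',368,157,.095),'handle',at_z('top',325,324,.05))
print('red',at_z('top',140,182,.05))
d=np.load('pics/top0.npy');print('depth paddle',at_d('top',*T((407,195)),d[235,375]))
```

```text
paddle (array([0.5103, 0.0198, 0.2214]), np.float64(0.0013292190273870982)) [0.5096 0.02   0.226 ]
rim (array([0.5911, 0.0066, 0.0639]), np.float64(0.00017602077479621767)) [0.5909 0.0068 0.065 ]
rim (array([ 0.5204, -0.2493,  0.0663]), np.float64(0.0009084964938060653)) [ 0.5203 -0.2503  0.065 ]
rim (array([ 0.3623, -0.207 ,  0.0636]), np.float64(0.0016653224888233955)) [ 0.362  -0.2072  0.065 ]
rim (array([0.432 , 0.0502, 0.0609]), np.float64(0.0023312001116457533)) [0.4328 0.0516 0.065 ]
pan [ 0.4765 -0.0998  0.065 ] 74.67005454627346 0.26748998582061234
pins [0.5681 0.1012 0.193 ] [0.4662 0.1082 0.193 ] far pin tri (array([0.5676, 0.1005, 0.1937]), np.float64(0.001501908969768216))
foot [0.5754 0.1749 0.    ] foot back [0.5916 0.346  0.    ]
hopper top [array([0.5822, 0.3468, 0.35  ]), array([0.4864, 0.3577, 0.35  ]), array([0.5726, 0.1978, 0.35  ]), array([0.4747, 0.1891, 0.35  ])]
mug [0.3888 0.1552 0.092 ] jar [0.6899 0.0075 0.095 ] handle [0.3337 0.1106 0.05  ]
red [0.6567 0.5327 0.05  ]
depth paddle [0.5095 0.0203 0.2278]
```

Emit:
play_rows(rows=[[[0,0,-3.75],[0,0,0],0],[[0,0,-3.75],[0,0,0],0],[[0,0,0],[-18.8,-30.1,0],0],[[0,0,0],[-18.8,-30.1,0],0],[[0,0,0],[-18.8,-30.1,0],0],[[0,0,0],[-18.8,-30.1,0],0],[[0,0,0],[-18.8,-30.1,0],0],[[0,0,0],[-18.8,-30.1,0],0],[[0,0,0],[-18.8,-30.1,0],0],[[0,0,0],[-18.8,-30.1,0],0],[[0,0,0],[-18.8,-30.1,0],0],[[0,0,0],[-18.8,-30.1,0],0]])

```text
t: 1.1
tcp_pos: [0.3439, 0.2346, 0.2392]
tool_rot: [0.133, 0.991, -0.0, -0.0]
force: [0.3, -0.4, -0.8]
finger_gap: 1.001
gripper_force: 0.0
```

Emit:
play_rows(rows=[[[0,0,0],[-18.8,-30.1,0],0],[[0,0,0],[-18.8,-30.1,0],0],[[0,0,0],[-18.8,-30.1,0],0],[[0,0,0],[-18.8,-30.1,0],0],[[0,0,0],[-14.1,-30.3,0],0],[[0,0,0],[-14.1,-30.3,0],0],[[0,0,0],[-14.1,-30.3,0],0],[[0,0,0],[-14.1,-30.3,0],0],[[0,0,0],[-14.1,-30.3,0],0],[[0,0,0],[-14.1,-30.3,0],0],[[0,0,0],[-14.1,-30.3,0],0],[[0,0,0],[-14.1,-30.3,0],0]])

```text
t: 2.1
tcp_pos: [0.4294, -0.1649, 0.2391]
tool_rot: [0.133, 0.991, 0.0, -0.0]
force: [0.2, 0.2, -0.2]
finger_gap: 1.001
gripper_force: 0.0
```

Emit:
play_rows(rows=[[[0,0,0],[-14.1,-30.3,0],0],[[0,0,0],[-14.1,-30.3,0],0],[[0,0,0],[0,0,0],0],[[0,0,0],[0,0,0],0],[[0,0,0],[0,0,0],0]])

```text
t: 2.52
tcp_pos: [0.4401, -0.2284, 0.2387]
tool_rot: [0.133, 0.991, 0.001, -0.001]
force: [-0.1, -0.3, -1.0]
finger_gap: 1.004
gripper_force: 0.0
```

```bash
cat >> h.py <<'E'
np.set_printoptions(precision=4,suppress=True)
def st(target=None,yaw=None):
    s=sense(); M=R.from_quat(s['tool_rot']).as_matrix(); y=np.degrees(np.arctan2(M[1,1],M[0,1]))
    print('t',s['t'],'tcp',s['tcp_pos'],'yaw(y)',y,'z',M[:,2],'F',s['force'],'gap',s['finger_gap'],s['gripper_force'])
    if target is not None: print('shift mm',1000*M.T@(np.array(target)-s['tcp_pos']))
    if yaw is not None: print('turn z',-(yaw-y))
E
python3 -c "
from h import *
look('top','top1'); st([.441,-.229,.04],74.7)
a=cv2.imread('pics/top1.png')[150:330,300:520]; cv2.imwrite('pics/t2.png',cv2.resize(a,None,fx=3,fy=3))"
```

```text
t 2.5667 tcp [ 0.4401 -0.2278  0.2388] yaw(y) 74.72998228813677 z [-0.0016  0.0018 -1.    ] F [-0.1742 -0.093  -0.1028] gap 0.9964011669436765 0.0
shift mm [ -1.5803  -1.1686 198.8171]
turn z 0.029982288136764623
```

View pics/t2.png

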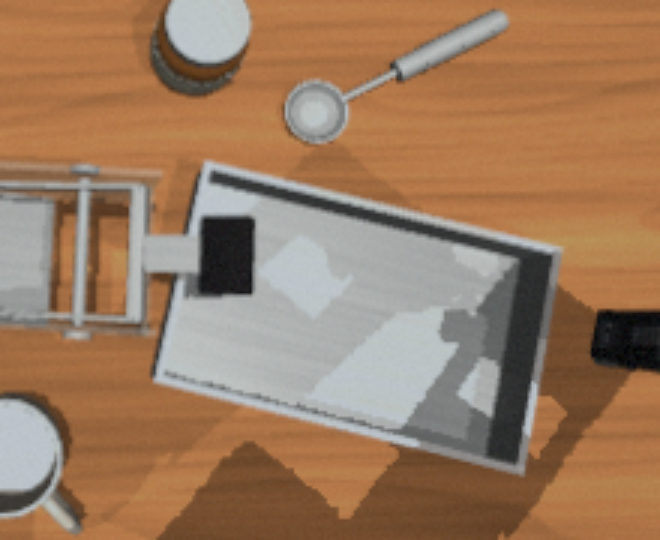

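The pan hasn't moved and the open fingers straddle its end wall (crop pixels 540,360). Next I descend and grip the wall.

Emit:
play_rows(rows=[[[0,0,0],[-1.5,-1.2,36],0],[[0,0,0],[0,0,36],0],[[0,0,0],[0,0,36],0],[[0,0,0],[0,0,36],0],[[0,0,0],[0,0,30],0],[[0,0,0],[0,0,24],0],[[0,0,0],[0,0,0],0]], grip_force=25)

```text
t: 3.15
tcp_pos: [0.4395, -0.2272, 0.0377]
tool_rot: [0.132, 0.991, 0.003, -0.004]
force: [-0.1, 0.9, 0.7]
finger_gap: 1.0
gripper_force: 0.0
```

Emit:
play_rows(rows=[[[0,0,0],[0,0,0],1],[[0,0,0],[0,0,0],1],[[0,0,0],[0,0,0],1],[[0,0,0],[0,0,0],1],[[0,0,0],[0,0,0],1],[[0,0,0],[0,0,0],1],[[0,0,0],[0,0,0],1],[[0,0,0],[0,0,0],1],[[0,0,0],[0,0,0],1],[[0,0,0],[0,0,0],1]], grip_force=25)

```text
t: 3.98
tcp_pos: [0.4422, -0.2302, 0.0422]
tool_rot: [0.134, 0.991, 0.0, 0.0]
force: [-0.5, 2.4, 6.0]
finger_gap: 0.032
gripper_force: 26.8
```

```bash
python3 -c "
from h import *
st([.502,-.089,.04],85.5)"
```

```text
t 3.9833 tcp [ 0.4422 -0.2302  0.0422] yaw(y) 74.63362697696398 z [ 0.0007  0.0005 -1.    ] F [-0.5419  2.4416  6.0439] gap 0.03196908449821389 26.816079318523407
shift mm [-20.2764 152.0167   2.3054]
turn z -10.866373023036019
```

The wall is gripped. I raise the grip force, then slide and turn the pan in line with the dispenser while it is still short of the mug.

Emit:
play_rows(rows=[[[0,0,0],[0,0,0],1],[[0,0,0],[0,0,0],1],[[0,0,-1.2],[-4.9,5.5,0],1],[[0,0,-1.2],[-4.9,5.5,0],1],[[0,0,-1.2],[-4.9,5.5,0],1],[[0,0,-1.2],[-4.9,5.5,0],1],[[0,0,-1.2],[-4.9,5.5,0],1],[[0,0,-1.2],[-4.9,5.5,0],1],[[0,0,-1.2],[-4.9,5.5,0],1],[[0,0,-1.2],[-4.9,5.5,0],1],[[0,0,-1.3],[-4.9,5.5,0],1],[[0,0,0],[0,0,0],1]], grip_force=70)

```text
t: 4.98
tcp_pos: [0.496, -0.191, 0.0423]
tool_rot: [0.037, 0.999, -0.001, 0.002]
force: [1.5, 0.2, 5.5]
finger_gap: 0.023
gripper_force: 69.5
```

```bash
python3 -c "
from h import *
look('top','top2'); st([.502,-.089,.04],85.5)
a=cv2.imread('pics/top2.png')[170:320,240:500]; cv2.imwrite('pics/t3.png',cv2.resize(a,None,fx=3,fy=3,interpolation=2))"
```

```text
t 5.0333 tcp [ 0.4959 -0.191   0.0423] yaw(y) 85.67222932387713 z [ 0.0034 -0.0024 -1.    ] F [ 1.5624 -0.2606  6.2356] gap 0.02441837433762524 69.62355136871338
shift mm [  1.6211 102.177    2.0745]
turn z 0.17222932387713286
```

View pics/t3.png

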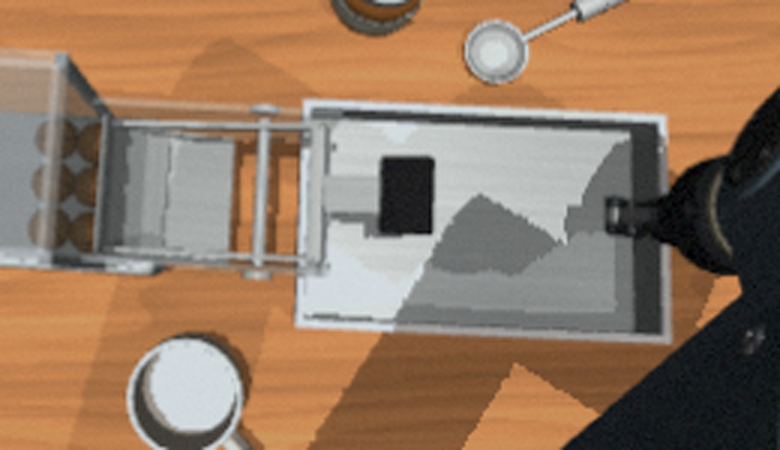

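The pan is now in line, with rim corners at about (304,101), (665,116), (670,342) and (297,325) in the crop. I check its pose.

```bash
python3 -c "
from h import *
P=np.array([at_z('top',a/3+240,b/3+170,.065) for a,b in((304,101),(665,116),(670,342),(297,325))]);print(P)
ax=(P[0]+P[3]-P[1]-P[2])[:2];c=P.mean(0)[:2];print(c,np.degrees(np.arctan2(ax[1],ax[0])))
u=np.array([np.cos(np.radians(85.5)),np.sin(np.radians(85.5))]);d=c-[.5163,.0937];print('disp x,y',d@u,d@[-u[1],u[0]])"
```

```text
[[ 0.5924  0.0677  0.065 ]
 [ 0.5748 -0.1993  0.065 ]
 [ 0.4117 -0.1881  0.065 ]
 [ 0.4298  0.0782  0.065 ]]
[ 0.5022 -0.0604] 86.16711889610707
disp x,y -0.15471336415485973 0.0019885141011858737
```

Emit:
play_rows(rows=[[[0,0,0],[-1,6,0],1],[[0,0,0],[-1,10,0],1],[[0,0,0],[0,10,0],1],[[0,0,0],[0,10,0],1],[[0,0,0],[0,10,0],1],[[0,0,0],[0,10,0],1],[[0,0,0],[0,10,0],1],[[0,0,0],[0,10,0],1],[[0,0,0],[0,10,0],1],[[0,0,0],[0,5,0],1],[[0,0,0],[0,0,0],1]])

```text
t: 5.95
tcp_pos: [0.5044, -0.0999, 0.0423]
tool_rot: [0.039, 0.999, -0.001, 0.002]
force: [0.2, 0.4, 6.4]
finger_gap: 0.022
gripper_force: 69.8
```

Emit:
play_rows(rows=[[[0,0,0],[0,2,0],1],[[0,0,0],[0,2,0],1],[[0,0,0],[0,2,0],1],[[0,0,0],[0,1,0],1],[[0,0,0],[0,0,0],1]])

```text
t: 6.37
tcp_pos: [0.5051, -0.0944, 0.0423]
tool_rot: [0.038, 0.999, -0.001, 0.002]
force: [0.4, -5.2, 6.0]
finger_gap: 0.022
gripper_force: 69.7
```

Emit:
play_rows(rows=[[[0,0,0],[0,1.5,0],1],[[0,0,0],[0,1.5,0],1],[[0,0,0],[0,0,0],1],[[0,0,0],[0,0,0],1]])

```text
t: 6.7
tcp_pos: [0.5053, -0.0915, 0.0423]
tool_rot: [0.039, 0.999, -0.001, 0.002]
force: [-0.5, -5.3, 6.2]
finger_gap: 0.021
gripper_force: 69.7
```

```bash
python3 -c "
from h import *
p,_=look('top','top3'); q,_=look('side','side3'); st()
a=p[170:320,240:500,::-1];b=q[75:285,165:425,::-1]
cv2.imwrite('pics/b3.png',np.hstack([cv2.resize(a,(400,231),interpolation=2),cv2.resize(b,(400,323),interpolation=2)[:231]]) if 0 else np.vstack([cv2.resize(a,(520,300),interpolation=2)[:,:],cv2.resize(q[95:245,165:425,::-1],(520,300),interpolation=2)]))"
```

```text
t 6.8 tcp [ 0.5053 -0.0915  0.0423] yaw(y) 85.57917058659186 z [ 0.0033 -0.0026 -1.    ] F [-0.3936 -5.1305  6.104 ] gap 0.018948629905022482 69.69334959983826
```

View pics/b3.png

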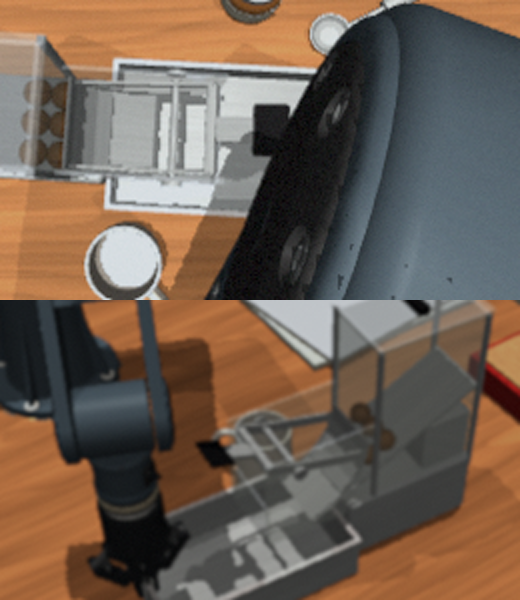

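The pan's front rim (top crop 114,60 to 106,207) is nearly at the foot. The force is only friction so far, so I keep pushing.

Emit:
play_rows(rows=[[[0,0,0],[0,1.5,0],1],[[0,0,0],[0,1.5,0],1],[[0,0,0],[0,1,0],1],[[0,0,0],[0,0,0],1]])

```text
t: 7.13
tcp_pos: [0.5055, -0.0894, 0.0423]
tool_rot: [0.038, 0.999, -0.003, 0.002]
force: [-2.5, -14.5, 6.2]
finger_gap: 0.022
gripper_force: 69.7
```

```bash
python3 -c "
from h import *
for p in((297,200),(293,273.5)):
  d=at_z('top',*p,.065)[:2]-[.5163,.0937];u=np.array([.0785,.9969]);print(d@u,d@[-u[1],u[0]])
st()"
```

```text
0.07930327623781945 -0.0807226872512886
0.0773952026737932 0.08051889620284772
t 7.1333 tcp [ 0.5055 -0.0894  0.0423] yaw(y) 85.65945443953056 z [ 0.0031 -0.0052 -1.    ] F [ -2.4522 -14.5428   6.1665] gap 0.022366357962592127 69.74810242652893
```

Contact with the foot: the force has jumped to 14.5 N. A little more push to seat the pan, then I release and rise.

Emit:
play_rows(rows=[[[0,0,0],[0,1.5,0],1],[[0,0,0],[0,0,0],1],[[0,0,0],[0,0,0],1],[[0,0,0],[0,0,0],0.4],[[0,0,0],[0,0,0],0.4],[[0,0,0],[0,0,0],0.4],[[0,0,0],[0,0,0],0.4],[[0,0,0],[0,0,0],0.4],[[0,0,0],[0,0,0],0.4]])

```text
t: 7.88
tcp_pos: [0.5043, -0.0836, 0.0412]
tool_rot: [0.038, 0.999, 0.0, -0.0]
force: [-0.2, -0.9, -0.2]
finger_gap: 0.601
gripper_force: 0.0
```

```bash
python3 -c "
from h import *
st([.5095,.012,.26],85.5)"
```

```text
t 7.8833 tcp [ 0.5043 -0.0836  0.0412] yaw(y) 85.63931928330848 z [-0.0004  0.0003 -1.    ] F [-0.1922 -0.884  -0.2109] gap 0.6011083896861988 0.0
shift mm [   2.2176   95.7568 -218.7999]
turn z 0.1393192833084811
```

Emit:
play_rows(rows=[[[0,0,0],[0,0,-10],0.4],[[0,0,0],[0,0,-35],0.4],[[0,0,0],[0,0,-36],0.4],[[0,0,0],[0,0,-36],0.4],[[0,0,0],[0,0,-36],0.4],[[0,0,0],[0,0,-36],1],[[0,0,0],[0,0,-36],1],[[0,0,0],[0,0,0],1],[[0,0,0],[1.1,24,0],1],[[0,0,0],[1.1,24,0],1],[[0,0,0],[0,24,0],1],[[0,0,0],[0,24,0],1]])

```text
t: 8.88
tcp_pos: [0.509, 0.013, 0.2666]
tool_rot: [0.039, 0.999, 0.0, -0.0]
force: [0.3, -0.5, -0.5]
finger_gap: 0.001
gripper_force: 0.0
```

Emit:
play_rows(rows=[[[0,0,0],[0,0,0],1],[[0,0,0],[0,0,0],1],[[0,0,0],[0,0,0],1]])

```text
t: 9.13
tcp_pos: [0.5094, 0.0116, 0.2664]
tool_rot: [0.038, 0.999, -0.0, -0.0]
force: [-0.2, -1.0, 0.2]
finger_gap: -0.0
gripper_force: 0.0
```

```bash
python3 -c "
from h import *
q,_=look('side','side4'); p,_=look('top','top4'); st([.51,.012,.245],85.5)
cv2.imwrite('pics/b4.png',np.vstack([cv2.resize(p[170:320,240:500,::-1],(520,300),interpolation=2),cv2.resize(q[95:245,165:425,::-1],(520,300),interpolation=2)]))"
```

```text
t 9.2333 tcp [0.5096 0.011  0.2663] yaw(y) 85.55551396933588 z [-0.0001 -0.0004 -1.    ] F [ 0.4893 -0.2566 -0.0205] gap 0.0017519086828463803 0.0
shift mm [-0.3218  1.0765 21.3229]
turn z 0.05551396933587682
```

View pics/b4.png

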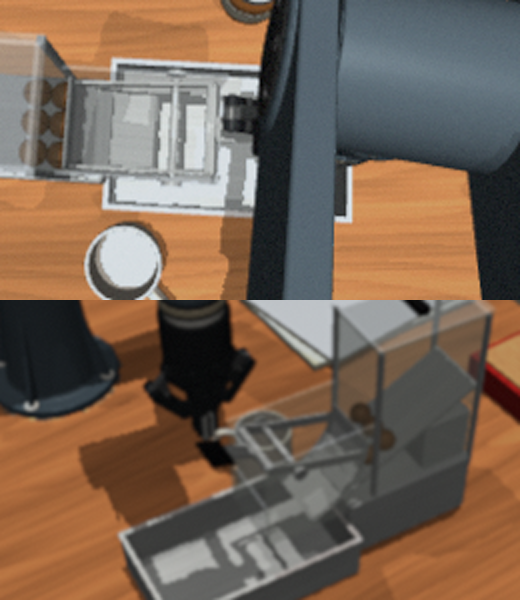

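The pan sits against the foot (top crop front rim x≈110) and the shut fingertips stand over the paddle. The gripper's wide side points at the spout, so I turn it 90° for clearance.

Emit:
play_rows(rows=[[[0,0,7],[0,0,0],1],[[0,0,7],[0,0,0],1],[[0,0,7],[0,0,0],1],[[0,0,7],[0,0,0],1],[[0,0,7],[0,0,0],1],[[0,0,7],[0,0,0],1],[[0,0,7],[0,0,0],1],[[0,0,7],[0,0,0],1],[[0,0,7],[0,0,0],1],[[0,0,7],[0,0,0],1],[[0,0,7],[0,0,0],1],[[0,0,7],[0,0,0],1]])

```text
t: 10.23
tcp_pos: [0.5096, 0.0106, 0.2662]
tool_rot: [0.7, 0.714, -0.0, -0.0]
force: [-0.6, -0.1, -0.1]
finger_gap: -0.005
gripper_force: 0.0
```

Emit:
play_rows(rows=[[[0,0,6],[0,0,0],1],[[0,0,0],[0,0,0],1],[[0,0,0],[0,0,0],1]])

```text
t: 10.48
tcp_pos: [0.5097, 0.0109, 0.2663]
tool_rot: [0.733, 0.68, -0.0, -0.0]
force: [0.9, -0.2, -0.1]
finger_gap: 0.001
gripper_force: 0.0
```

```bash
python3 -c "
from h import *
st([.51,.012,.24],-4.5);print(sense()['q'])"
```

```text
t 10.4833 tcp [0.5097 0.0109 0.2663] yaw(y) -4.31648058503835 z [-0.0001 -0.0001 -1.    ] F [ 0.8927 -0.2031 -0.126 ] gap 0.001462423985159715 0.0
shift mm [ 1.0977  0.2439 26.2613]
turn z 0.18351941496165036
[-0.198   0.3384  1.6849 -0.0001  1.1184 -0.1226]
```

Emit:
play_rows(rows=[[[0,0,0],[2,0,10],1],[[0,0,0],[1,0,10],1],[[0,0,0],[0,0,10],1],[[0,0,0],[0,0,10],1],[[0,0,0],[0,0,10],1],[[0,0,0],[0,0,10],1],[[0,0,0],[0,0,10],1],[[0,0,0],[0,0,10],1],[[0,0,0],[0,0,8],1],[[0,0,0],[0,0,4],1],[[0,0,0],[0,0,0],1]])

```text
t: 11.4
tcp_pos: [0.5099, 0.0152, 0.1733]
tool_rot: [0.733, 0.68, 0.0, -0.0]
force: [0.3, 1.1, 5.5]
finger_gap: -0.003
gripper_force: 2.6
```

Emit:
play_rows(rows=[[[0,0,0],[0,0,2],1],[[0,0,0],[0,0,1.5],1],[[0,0,0],[0,0,0],1]])

```text
t: 11.65
tcp_pos: [0.5101, 0.0152, 0.1706]
tool_rot: [0.733, 0.68, 0.0, -0.0]
force: [-0.5, 1.9, 6.0]
finger_gap: 0.001
gripper_force: 2.7
```

Emit:
play_rows(rows=[[[0,0,0],[0,0,1.5],1],[[0,0,0],[0,0,1.5],1],[[0,0,0],[0,0,0],1]])

```text
t: 11.9
tcp_pos: [0.5102, 0.0153, 0.1686]
tool_rot: [0.733, 0.68, 0.001, 0.0]
force: [-2.1, 2.7, 12.4]
finger_gap: -0.001
gripper_force: 5.5
```

Emit:
play_rows(rows=[[[0,0,0],[0,0,1.5],1],[[0,0,0],[0,0,0],1],[[0,0,0],[0,0,0],1]])

```text
t: 12.15
tcp_pos: [0.5103, 0.0153, 0.1682]
tool_rot: [0.733, 0.68, 0.001, 0.0]
force: [-3.9, 2.5, 20.5]
finger_gap: -0.002
gripper_force: 8.7
```

The lever is on its stop. I hold it for about 3.5 s.

Emit:
play_rows(rows=[[[0,0,0],[0,0,0],1],[[0,0,0],[0,0,0],1],[[0,0,0],[0,0,0],1],[[0,0,0],[0,0,0],1],[[0,0,0],[0,0,0],1],[[0,0,0],[0,0,0],1],[[0,0,0],[0,0,0],1],[[0,0,0],[0,0,0],1],[[0,0,0],[0,0,0],1],[[0,0,0],[0,0,0],1],[[0,0,0],[0,0,0],1],[[0,0,0],[0,0,0],1]])

```text
t: 13.15
tcp_pos: [0.5103, 0.0154, 0.1682]
tool_rot: [0.733, 0.68, 0.001, 0.0]
force: [-3.7, 2.9, 19.3]
finger_gap: -0.002
gripper_force: 8.7
```

Emit:
play_rows(rows=[[[0,0,0],[0,0,0],1],[[0,0,0],[0,0,0],1],[[0,0,0],[0,0,0],1],[[0,0,0],[0,0,0],1],[[0,0,0],[0,0,0],1],[[0,0,0],[0,0,0],1],[[0,0,0],[0,0,0],1],[[0,0,0],[0,0,0],1],[[0,0,0],[0,0,0],1],[[0,0,0],[0,0,0],1],[[0,0,0],[0,0,0],1],[[0,0,0],[0,0,0],1]])

```text
t: 14.15
tcp_pos: [0.5103, 0.0153, 0.1682]
tool_rot: [0.733, 0.68, 0.001, 0.0]
force: [-3.1, 1.4, 20.0]
finger_gap: -0.001
gripper_force: 8.7
```

Emit:
play_rows(rows=[[[0,0,0],[0,0,0],1],[[0,0,0],[0,0,0],1],[[0,0,0],[0,0,0],1],[[0,0,0],[0,0,0],1],[[0,0,0],[0,0,0],1],[[0,0,0],[0,0,0],1],[[0,0,0],[0,0,0],1],[[0,0,0],[0,0,0],1],[[0,0,0],[0,0,0],1],[[0,0,0],[0,0,0],1],[[0,0,0],[0,0,0],1],[[0,0,0],[0,0,0],1]])

```text
t: 15.15
tcp_pos: [0.5103, 0.0153, 0.1682]
tool_rot: [0.733, 0.68, 0.001, 0.0]
force: [-4.1, 2.2, 19.2]
finger_gap: -0.002
gripper_force: 8.7
```

```bash
python3 -c "
from h import *
q,_=look('side','side5'); p,_=look('top','top5'); st()
cv2.imwrite('pics/b5.png',np.vstack([cv2.resize(p[170:320,240:500,::-1],(520,300),interpolation=2),cv2.resize(q[95:245,165:425,::-1],(520,300),interpolation=2)]))"
```

```text
t 15.25 tcp [0.5103 0.0153 0.1682] yaw(y) -4.334594896004619 z [ 0.0021  0.0006 -1.    ] F [-3.2738  1.7912 18.9124] gap -0.002142034508963213 8.682580143213272
```

View pics/b5.png

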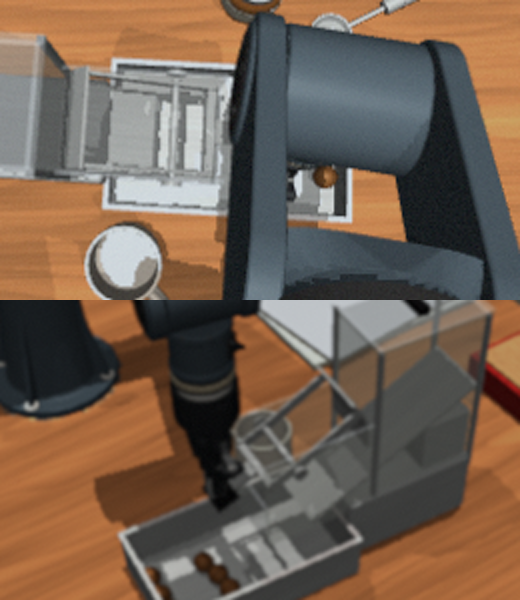

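The hopper and chute are empty and the walnuts lie in the pan (side crop 150–235, 560–600). I let the lever up and back away.

Emit:
play_rows(rows=[[[0,0,0],[0,0,-6],1],[[0,0,0],[0,0,-8],1],[[0,0,0],[0,0,-8],1],[[0,0,0],[0,0,-8],1],[[0,0,0],[0,0,-8],1],[[0,0,0],[0,0,-8],1],[[0,0,0],[0,0,-8],1],[[0,0,0],[0,0,-10],1],[[0,0,0],[0,0,-15],1],[[0,0,0],[0,0,-25],1],[[0,0,0],[0,0,-30],1],[[0,0,0],[0,0,-10],1]])

```text
t: 16.25
tcp_pos: [0.511, 0.0154, 0.3136]
tool_rot: [0.733, 0.68, 0.002, 0.002]
force: [0.3, -0.3, 0.2]
finger_gap: 0.0
gripper_force: 0.0
```

Emit:
play_rows(rows=[[[0,0,0],[-25,0,0],1],[[0,0,0],[-35,0,0],1],[[0,0,0],[-35,0,0],1],[[0,0,0],[-35,0,0],1],[[0,0,0],[-35,0,0],1],[[0,0,0],[-35,0,0],1],[[0,0,0],[-35,0,0],1],[[0,0,0],[-35,0,0],1],[[0,0,0],[-35,0,0],1],[[0,0,0],[-20,0,0],1],[[0,0,0],[0,0,0],1],[[0,0,0],[0,0,0],1]])

```text
t: 17.25
tcp_pos: [0.4843, -0.3093, 0.309]
tool_rot: [0.734, 0.679, 0.0, -0.002]
force: [0.3, 0.7, -0.5]
finger_gap: 0.001
gripper_force: 0.0
```

```bash
python3 -c "
from h import *
q,_=look('side','side6'); p,_=look('top','top6'); st()
cv2.imwrite('pics/b6.png',np.vstack([cv2.resize(p[150:320,240:500,::-1],(459,300),interpolation=2),cv2.resize(q[95:265,165:425,::-1],(459,300),interpolation=2)]))"
```

```text
t 17.35 tcp [ 0.4846 -0.3076  0.3095] yaw(y) -4.359355917855397 z [-0.0014  0.0027 -1.    ] F [-0.5172  0.1353 -0.0878] gap 0.001459374473850006 0.0
```

View pics/b6.png

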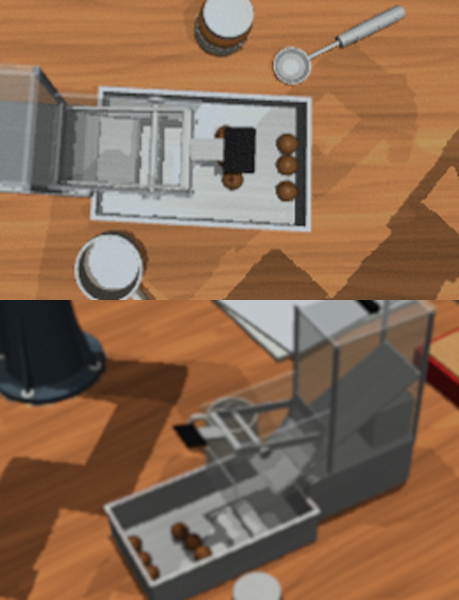

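All six walnuts are in the pan, three at (287,145–190) and three by the paddle. The lever is up, the pan is at the foot and the mug, jar and spoon haven't moved.

```bash
python3 -c "
from h import *
print(sign_off())"
```

```text
the job is handed in; nothing more can be done
None
```

The job is handed in: the pan is against the dispenser's foot, all six walnuts are in it, and the lever is back up; the mug, jar and spoon look unmoved in the last pictures.

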